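Fill the chocolate melter and start its timer

ROBOT

A 6-joint arm with a two-finger parallel gripper is mounted at the origin on the work surface. World frame = base frame: x ahead of the robot, y to its left, z up, the work surface at z = 0. Lengths are in m, angles in rad, forces in N, time in s.
With the tool pointing down it reaches from about 0.375 to 0.75 m from the base axis. Payload 9 kg.
Tool frame: the origin (TCP) lies at the very end of the fingers, on their centre line; the grasp point (between the pads) lies 19 mm behind it; z points along the fingers, y is the line along which they close (so a half turn about z gives the same grasp; the last joint's range is limited). The gripper opens to 85 mm and grips with 20 to 120 N. Pads are 22 mm wide; open, the fingers measure 114 mm over their backs; the gripper's body (76 mm by 85 mm) begins 54 mm behind the grasp point. The pads swing forward as they close: fully open they stand 13 mm farther back than shut.
Start: joints at [1.065, 0.104, 0.097, 1.564, 0, 1.353], TCP at [0.17, 0.575, 0.231] pointing down, gripper open.
Joint ranges: [-2.99, 2.99], [-0.84, 1.86], [-1.1, 1.16], [-1.84, 2.11], [-1.51, 1.56], [-3.14, 3.14]. Speed limits (rad/s): [2.22, 2.22, 2.57, 3.14, 3.14, 3.14].

INTERFACE

Orientations are given as a rotation vector (axis times angle).
In Python, from workcell import bot gives the robot as it stands. Calls block until the motion is done:
- bot.move_ptp(position, orientation): joint-space move of the TCP to a pose.
- bot.move_straight(position, ori=None, max_speed=0.15, max_force=None): straight line of the TCP; ori=None keeps the orientation; max_speed is the mean speed in m/s. With max_force (N) it stops when the force on the tool has changed by that much, and returns True; else False.
- bot.goto_joints(angles): joint-space move.
- bot.gripper_to(opening, strength=None): finger opening in m; strength is the grip in N (None keeps the last); returns when the fingers have stopped.
- bot.hold(seconds).
- bot.inverse_kinematics(position, orientation): joint angles nearest the present ones, or None.
- bot.grab_frame(name): name is "scene" or "top" or "wrist"; returns a dict with "img" (420x560x3 uint8, red, green, blue), "mtx" (3x3 intrinsics, pixels), "k1" (the pictures are not rectified: a ray, as slopes to the right and down, at radius r is drawn at 1 + k1 r^2 times it, then the intrinsics apply), "eye" and "rotation" of the camera in the world; the wrist camera has in their place "hand_eye" (4x4, takes a point from camera to tool coordinates, whose origin is the TCP and whose axes are the flange's). Camera axes: x right, y up, looking along -z (the intrinsics and any distortion apply to the point x, -y, -z); pixel columns grow to the right and rows downward; lengths in m; the calibration is good to about 2 mm. A picture is of the moment at which its call begins: read the wrist's pose just before it. There is no depth.
A pose or a line that the arm cannot do raises bot.Unreachable and nothing moves.
- bot.close_job(): hands the job in; it is judged then, once.
Readings, each from a call of its own:
- bot.read_clock(): time.
- bot.read_joint_positions(): joint angles.
- bot.read_qvel(): joint speeds.
- bot.read_tau(): joint torques, N m.
- bot.read_position(): TCP position.
- bot.read_tool_rot(): TCP orientation.
- bot.read_wrist_force(): force on the tool from outside, world axes, zero at the start.
- bot.read_torque(): the same for the moment, N m.
- bot.read_width(): finger opening in m.
- bot.read_grasp_force(): force on a finger pad.
Only numpy, scipy, OpenCV 4.12 (cv2) and the standard library are available. Lean on these libraries where they do the work, as an engineer would, in place of code of your own. Each camera call takes 0.05 s, during which the arm holds its last target. There are 200 camera calls.

TASK

Using the scoop and never touching the chocolate with the gripper, move every lump of chocolate from the shallow white pan into the round melter, and leave the scoop lying the right way up in the emptied pan. Once all the chocolate is in, set the melter's lid squarely on it, and only then wind the kitchen timer clockwise all the way to its stop. Leave the jar and the loaf cakes where they are.

Things in the scene. Friction and masses are not known exactly. Their poses are not given: they have to be found in the camera images.
- pan: Shallow white plastic ingredient pan, open on top, fixed on the counter: 250 mm (its x) by 128 mm (its y) outside, 40 mm high, walls and floor 4 mm, walls upright; a thin rim stands 8 mm out all round at the top. Origin: centre of its underside. The lumps start in its +x half; its -x half starts clear
- scoop: Steel flat-bottomed scoop, 160 g, starts on the counter: tray 90 mm long (x), 80 wide (y), 2 thick, open at +x (lip); side walls 36 mm high at the back, 22 from x -3 to 17, none over the front 28 mm; rear wall 40. Straight black handle, 20 wide (y), 22 thick, rises back at 35 degrees from x -43, z 34 to x -137, z 100. Origin: centre of the tray's underside, z up; it stands by itself
- scoop_grip (a point): Middle of the scoop's handle, 86 mm behind (-x) and 64 mm above the scoop's origin; good point to grip, fingers closing along the scoop's y (20 mm)
- scoop_lip (a point): Middle of the scoop's front edge, on its underside, 45 mm ahead (+x) of its origin
- melter: Round white chocolate melter fixed on the counter: housing 190 mm diameter, 125 mm high, wall 18 mm thick with a flat rim, open round pan inside of 154 mm diameter, whose floor is 35 mm above the counter. Origin: centre of its underside
- melter_rim (a point): Centre of the melter's mouth, at the height of its flat rim (125 mm)
- lid: Round steel lid of the melter, 250 g, starts beside on the counter: disc 176 mm diameter, 6 mm thick, over a plug 132 mm diameter and 8 mm deep that drops into the melter's mouth; black knob on top. Origin: centre of the plug's underside; z up. Seated, the disc lies on the rim and the origin is 8 mm below the rim
- lid_knob (a point): Centre of the lid's knob, 39 mm above the lid's origin: a cylinder 30 mm diameter from 26 to 52 mm above the origin; grip it from above
- timer: Mechanical 60-minute kitchen timer fixed on the counter, face up: white drum 80 mm diameter, 28 mm high, with a steel winding key on top. Origin: centre of its underside
- key_grip (a point): On the timer's vertical axis at gripping height, 56 mm above the counter. The key is an upright bar 50 mm long, 14 mm thick, its sides from 34 to 65 mm above the counter, free all round, with a black mark on top near one end
- key (a joint): Angle of the timer's key: 0 run down, 5.24 rad (300 degrees) fully wound at the stop; grows as the key is turned clockwise seen from above. At 0 the bar lies along the timer's x axis, its marked end at +x. The spring needs up to 0.08 N m to wind, and the key stays where it is let go
- lump1_c (a point): rounded lump of dark chocolate couverture, about 34 mm across and 28 to 31 mm high with a small flat underside, 25 g, starts in the pan; this is its centre
- lump2_c (a point): rounded lump of dark chocolate couverture, about 34 mm across and 28 to 31 mm high with a small flat underside, 25 g, starts in the pan; this is its centre
- lump3_c (a point): rounded lump of dark chocolate couverture, about 34 mm across and 28 to 31 mm high with a small flat underside, 25 g, starts in the pan; this is its centre
- lump4_c (a point): rounded lump of dark chocolate couverture, about 34 mm across and 28 to 31 mm high with a small flat underside, 25 g, starts in the pan; this is its centre
- lump5_c (a point): rounded lump of dark chocolate couverture, about 34 mm across and 28 to 31 mm high with a small flat underside, 25 g, starts in the pan; this is its centre
- lump6_c (a point): rounded lump of dark chocolate couverture, about 34 mm across and 28 to 31 mm high with a small flat underside, 25 g, starts in the pan; this is its centre
- lump7_c (a point): rounded lump of dark chocolate couverture, about 34 mm across and 28 to 31 mm high with a small flat underside, 25 g, starts in the pan; this is its centre
- lump8_c (a point): rounded lump of dark chocolate couverture, about 34 mm across and 28 to 31 mm high with a small flat underside, 25 g, starts in the pan; this is its centre
- lump9_c (a point): rounded lump of dark chocolate couverture, about 34 mm across and 28 to 31 mm high with a small flat underside, 25 g, starts in the pan; this is its centre
- jar: Bystander: amber jar with a steel cap, 72 mm diameter, 110 mm high
- loaf1: Bystander: small brown loaf cake, 70 by 60 by 73 mm, on the wooden board beyond the pan
- loaf2: Bystander: small brown loaf cake, 70 by 60 by 73 mm, on the wooden board beyond the pan
Things that resemble listed ones, but are neither listed nor needed, are in the scene too. What is shaped like the lid but turquoise or yellow is not meant.

How it is judged:
On the way, in this order (a step that is already met when the one before it is completed fails the run):
1. every lump of chocolate lies in the melter (horizontal distance between each of lump1_c, lump2_c, lump3_c, lump4_c, lump5_c, lump6_c, lump7_c, lump8_c, lump9_c and melter below 0.08 m and height (world z) of lump1_c between 0.03 and 0.12 m and height (world z) of lump2_c between 0.03 and 0.12 m and height (world z) of lump3_c between 0.03 and 0.12 m and height (world z) of lump4_c between 0.03 and 0.12 m and height (world z) of lump5_c between 0.03 and 0.12 m and height (world z) of lump6_c between 0.03 and 0.12 m and height (world z) of lump7_c between 0.03 and 0.12 m and height (world z) of lump8_c between 0.03 and 0.12 m and height (world z) of lump9_c between 0.03 and 0.12 m), for 0.3 s.
2. the lid sits squarely on the melter, let go (z of lid in the frame of melter_rim between -0.012 and -0.004 m and horizontal distance between lid and melter below 0.015 m and angle between lid's own z axis and vertical below 0.06 rad and contact force between the fingers and lid below 0.1 N), for 0.2 s.
3. the timer is wound to its stop (value of joint key above 5.05 rad), for 0.2 s.
At the end, for the whole second after the job is handed in: Every lump in the melter's pan; the lid seated on the rim (centred within 15 mm, level); the scoop lying the right way up in the pan; the timer key wound past 5.05 rad; everything let go and at rest (all of step 1 and z of lid in the frame of melter_rim between -0.012 and -0.004 m and horizontal distance between lid and melter below 0.015 m and angle between lid's own z axis and vertical below 0.06 rad and value of joint key above 5.05 rad and x of scoop in the frame of pan between -0.12 and 0.12 m and y of scoop in the frame of pan between -0.06 and 0.06 m and z of scoop in the frame of pan below 0.035 m and angle between scoop's own z axis and vertical below 0.6 rad and linear speed of each of lid, scoop, lump1, lump2, lump3, lump4, lump5, lump6, lump7, lump8, lump9 below 0.02 m/s); the robot touches nothing.
It fails at once if a lump of chocolate is touched with the gripper (contact force between any of the fingers, the arm and lump1 above 0.3 N or contact force between any of the fingers, the arm and lump2 above 0.3 N or contact force between any of the fingers, the arm and lump3 above 0.3 N or contact force between any of the fingers, the arm and lump4 above 0.3 N or contact force between any of the fingers, the arm and lump5 above 0.3 N or contact force between any of the fingers, the arm and lump6 above 0.3 N or contact force between any of the fingers, the arm and lump7 above 0.3 N or contact force between any of the fingers, the arm and lump8 above 0.3 N or contact force between any of the fingers, the arm and lump9 above 0.3 N).
It fails at once if a bystander is moved more than 30 mm (distance of any of jar, loaf1, loaf2 from where it was at the start of the episode above 0.03 m).
Of lump1, lump2, lump3, lump4, lump5, lump6, lump7, lump8, lump9 only 6 to 9 are there at a start; the rules pass over those that are not, and their reading is None.
At some moment in a run one of lid, scoop may be knocked a few centimetres aside while the robot is not near it.
It also fails if it takes over 210 s, if anything falls off the work surface, if the arm or the gripper's body presses on something with over 40 N, if the wrist force passes 120 N, or if a joint passes its speed limit or range.

## Working session

There is one attempt and no reset: what is moved stays moved. The work goes in short steps, each a Python script; the robot and the scene stay as the last script left them, time stands still between calls to the robot, and variables do not carry over. Pictures are saved under pics/ and viewed, at most 14 in all, crops included, and the job is handed in when it is done.

```bash
mkdir -p pics; ls; cat > h.py <<'E'
import numpy as np, cv2
from workcell import bot
from scipy.spatial.transform import Rotation as R
def snap(n,f=None):
    if n=='wrist':
        p=np.array(bot.read_position());r=R.from_rotvec(bot.read_tool_rot()).as_matrix()
    d=bot.grab_frame(n)
    if n=='wrist':
        H=np.array(d['hand_eye']);d['eye']=p+r@H[:3,3];d['rotation']=r@H[:3,:3]
    if f: cv2.imwrite('pics/'+f+'.png',d['img'][:,:,::-1])
    return d
def ray(d,u,v):
    K=np.array(d['mtx']);k=d['k1'];x=(u-K[0,2])/K[0,0];y=(v-K[1,2])/K[1,1]
    rd=np.hypot(x,y);r=rd
    for _ in range(30): r=rd/(1+k*r*r)
    s=r/rd if rd>0 else 1
    q=np.array(d['rotation'])@np.array([x*s,-y*s,-1.]);return np.array(d['eye'],float),q/np.linalg.norm(q)
def onz(d,u,v,z):
    e,q=ray(d,u,v);return e+q*(z-e[2])/q[2]
def two(d1,p1,d2,p2):
    a,u=ray(d1,*p1);b,v=ray(d2,*p2)
    s=np.linalg.lstsq(np.c_[u,-v],b-a,rcond=None)[0];A=a+u*s[0];B=b+v*s[1];return (A+B)/2,np.linalg.norm(A-B)
def proj(d,P):
    q=np.array(d['rotation']).T@(np.array(P)-np.array(d['eye']));x,y=q[0]/-q[2],-q[1]/-q[2]
    s=1+d['k1']*(x*x+y*y);K=np.array(d['mtx']);return K[0,0]*x*s+K[0,2],K[1,1]*y*s+K[1,2]
def down(yaw,pitch=0):
    """tool z down, tool y (closing) at world angle yaw"""
    y=np.array([np.cos(yaw),np.sin(yaw),0]);z=np.array([0,0,-1.]);x=np.cross(y,z)
    return R.from_matrix(np.c_[x,y,z]).as_rotvec()
E
python3 - <<'E'
from h import *
for n in('scene','top'):
    d=snap(n,n+'0');print(n,d['eye'],d['rotation'],d['mtx'],d['k1'])
d=snap('wrist','wrist0');print(bot.read_clock(),d['hand_eye'])
E
```

```text
pics
scene [ 1.14143097 -0.3646615   0.66168295] [0.89282497 0.4725199  0.87128036] [[391.67372257   0.         282.09383256]
 [  0.         391.67372257 211.34931754]
 [  0.           0.           1.        ]] 0.004756475126305243
top [0.30287164 0.13593466 1.28572756] [ 0.11652029 -0.12410109 -1.59235647] [[409.7551124    0.         281.32957066]
 [  0.         409.7551124  207.83941846]
 [  0.           0.           1.        ]] -0.1205074766103377
0.15 [[ 9.16444402e-06  9.61735727e-01  2.73978814e-01  6.88400056e-02]
 [ 9.99999919e-01  1.01155237e-04 -3.88530220e-04  7.89504274e-04]
 [-4.01377785e-04  2.73978795e-01 -9.61735649e-01 -1.42538477e-01]
 [ 0.00000000e+00  0.00000000e+00  0.00000000e+00  1.00000000e+00]]
```

View pics/top0.png

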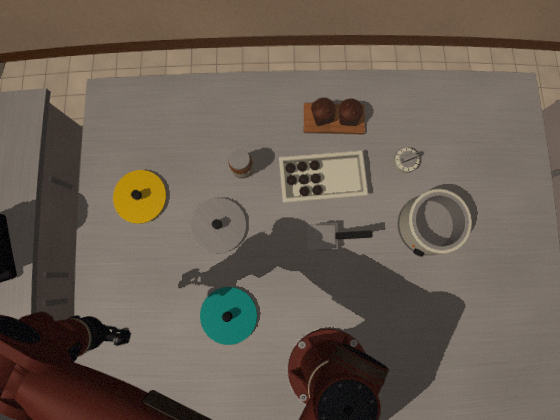

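View pics/scene0.png

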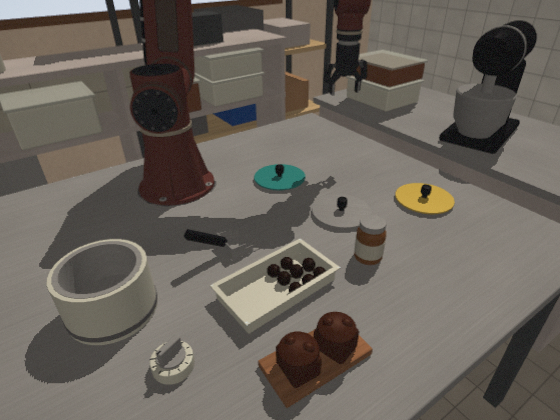

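```bash
sed -i "s/    if f: cv2/    else: d['rotation']=R.from_rotvec(d['rotation']).as_matrix()\n    if f: cv2/" h.py
python3 - <<'E'
from h import *
t=snap('top','t1');s=snap('scene','s1')
def P(n,tu,su,z):
    a=onz(t,*tu,z);p,e=two(t,tu,s,su);print(n,a.round(3),p.round(3),'gap',e.round(4))
P('lidknob',(217,224),(342,202),.052)
P('jar',(239,157),(372,224),.11)
P('key',(407,160),(170,350),.065)
P('scoop h end',(371,234),(186,234),.1)
for n,c in dict(c1=(280,158),c2=(363,152),c3=(367,196),c4=(285,202)).items(): print(n,onz(t,*c,.04).round(3))
print('loafs',onz(t,322,110,.08).round(3),onz(t,350,112,.08).round(3))
print('tray',[onz(t,*c,.03).round(3) for c in((306,222),(307,250),(340,224),(340,250))])
im=t['img']
# melter rim outer by fitting ellipse on bright region
hsv=cv2.cvtColor(im,cv2.COLOR_RGB2HSV);print(hsv[220,465],hsv[175,345],hsv[205,435],hsv[168,291])
a=cv2.resize(im[130:270,260:490],None,fx=3.4,fy=3.4,interpolation=cv2.INTER_CUBIC);cv2.imwrite('pics/c1.png',a[:,:,::-1])
E
```

```text
lidknob [0.448 0.324 0.052] [0.451 0.328 0.039] gap 0.005
jar [0.639 0.25  0.11 ] [0.64  0.25  0.105] gap 0.0018
key [ 0.632 -0.267  0.065] [ 0.639 -0.275  0.038] gap 0.0023
scoop h end [ 0.402 -0.132  0.1  ] [ 0.402 -0.13   0.098] gap 0.0041
c1 [0.653 0.128 0.04 ]
c2 [ 0.667 -0.136  0.04 ]
c3 [ 0.525 -0.14   0.04 ]
c4 [0.512 0.116 0.04 ]
loafs [ 0.794 -0.007  0.08 ] [ 0.786 -0.094  0.08 ]
tray [array([0.45 , 0.052, 0.03 ]), array([0.364, 0.052, 0.03 ]), array([ 0.441, -0.053,  0.03 ]), array([ 0.361, -0.049,  0.03 ])]
[ 18  36 129] [ 19  53 178] [ 13  38 121] [16 79 42]
```

View pics/c1.png

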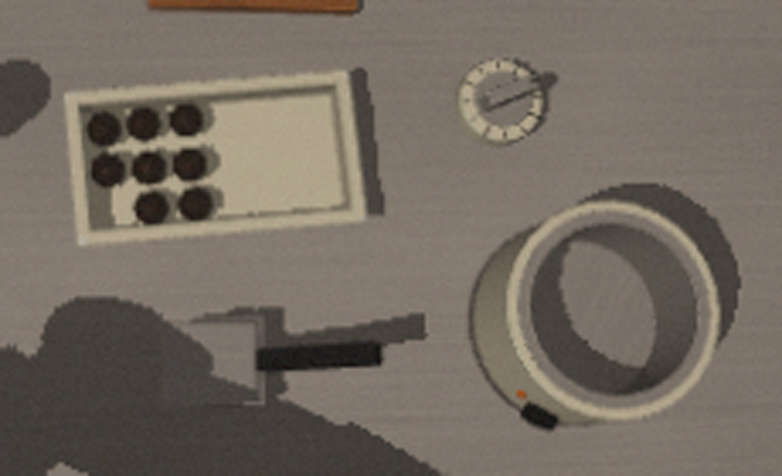

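```bash
cat >> h.py <<'E'
G=np.array([-.086,0,.064])
def scoop_tool(P,yaw,th,al=0.,flip=0,g=G):
    """TCP pose for scoop origin P, heading yaw, lip up th; al: tool z tilted forward at level"""
    S=R.from_euler('z',yaw)*R.from_euler('y',-th)
    z=np.array([np.sin(al),0,-np.cos(al)]);y=np.array([0,1.,0])*(1 if flip else -1)
    T=S*R.from_matrix(np.c_[np.cross(y,z),y,z])
    return np.array(P)+S.apply(g+.019*z),T.as_rotvec()
def poursc(lip,yaw,th):
    S=R.from_euler('z',yaw)*R.from_euler('y',-th);return np.array(lip)-S.apply([.045,0,0])
E
python3 - <<'E'
from h import *
t=snap('top')
f=lambda u,v:((u+.5)/3.4-.5+260,(v+.5)/3.4-.5+130)
c=np.array([onz(t,*f(*q),.04)[:2] for q in((65,95),(350,72),(367,215),(80,243))])
print('pan',c.mean(0),np.linalg.norm(c-np.roll(c,1,0),axis=1)); d=c[0]+c[3]-c[1]-c[2]; py=np.arctan2(d[1],d[0]);print('yaw',py)
m=onz(t,*f(612.5,309),.125);print('melter',m, onz(t,*f(508,309),.125)-onz(t,*f(718,309),.125))
print('handle',onz(t,*f(257,361),.034+.013),onz(t,*f(380,353),.1))
print('timer drum',onz(t,*f(502,100),.028), 'key ends',onz(t,*f(488,104),.065),onz(t,*f(548,80),.065))
for q in((104,128),(145,123),(186,119),(108,169),(149,166),(190,163),(152,206),(196,202)):
    p=onz(t,*f(*q),.02)[:2]-c.mean(0);print((R.from_euler('z',-py).apply([*p,0])[:2]*1000).round())
pan=np.array([*c.mean(0),.004])
for flip in(0,1):
  for al in(-.3,0,.3):
    ok=[]
    for x in(-.05,.07):
      for th in(0,.35):
        p=pan+R.from_euler('z',py).apply([x,0,.002]);q=bot.inverse_kinematics(*scoop_tool(p,py,th,al,flip));ok.append(None if q is None else round(q[5],1))
    pr={}
    for yw in np.arange(-180,180,30):
      o=[]
      for th in(.3,-.5,-1.):
        y=np.radians(yw);lip=m+np.array([0,0,.02])-.02*np.array([np.cos(y),np.sin(y),0])
        q=bot.inverse_kinematics(*scoop_tool(poursc(lip,y,th),y,th,al,flip))
        o.append(q is not None)
      if any(o): pr[int(yw)]=''.join(str(int(k)) for k in o)
    print(flip,al,ok,pr)
E
```

```text
pan [ 0.59384952 -0.00594071] [0.13939639 0.26653185 0.13611667 0.26411214]
yaw 1.6389470440305063
melter [ 0.43264645 -0.33203163  0.125     ] [0.00522776 0.18723088 0.        ]
handle [ 0.4034222  -0.03389576  0.047     ] [ 0.40304033 -0.13316475  0.1       ]
timer drum [ 0.64473306 -0.28086011  0.028     ] key ends [ 0.63109236 -0.25515213  0.065     ] [ 0.65309944 -0.31372714  0.065     ]
[ 99. -40.]
[ 61. -41.]
[ 22. -42.]
[99. -1.]
[61. -0.]
[23.  1.]
[62. 38.]
[21. 38.]
0 -0.3 [np.float64(1.2), np.float64(1.0), np.float64(1.4), np.float64(1.2)] {-180: '110', -150: '111', -120: '110', -90: '100', -60: '100', -30: '100', 0: '110', 30: '110', 60: '111', 90: '111', 120: '110', 150: '110'}
0 0 [np.float64(1.1), np.float64(0.9), np.float64(1.2), np.float64(1.0)] {-180: '111', -150: '111', -120: '110', -90: '110', -60: '010', -30: '010', 0: '110', 30: '111', 60: '111', 90: '111', 120: '110', 150: '110'}
0 0.3 [np.float64(0.9), np.float64(0.7), np.float64(1.1), np.float64(0.9)] {-180: '011', -150: '111', -120: '111', -90: '110', -60: '010', -30: '010', 0: '110', 30: '111', 60: '111', 90: '011', 120: '011', 150: '011'}
1 -0.3 [np.float64(-2.0), np.float64(-2.1), np.float64(-1.8), np.float64(-1.9)] {-180: '110', -150: '111', -120: '110', -90: '100', -60: '100', -30: '100', 0: '110', 30: '110', 60: '111', 90: '111', 120: '110', 150: '110'}
1 0 [np.float64(-2.1), np.float64(-2.3), np.float64(-1.9), np.float64(-2.1)] {-180: '111', -150: '111', -120: '110', -90: '110', -60: '010', -30: '010', 0: '110', 30: '111', 60: '111', 90: '111', 120: '110', 150: '110'}
1 0.3 [np.float64(-2.2), np.float64(-2.4), np.float64(-2.0), np.float64(-2.3)] {-180: '011', -150: '111', -120: '111', -90: '110', -60: '010', -30: '010', 0: '110', 30: '111', 60: '111', 90: '011', 120: '011', 150: '011'}
```

```bash
python3 - <<'E'
from h import *
o=down(0)
print(bot.read_tool_rot(), bot.read_joint_positions())
bot.move_ptp([.41,-.10,.26],o);a=snap('wrist','w1')
bot.move_straight([.44,-.06,.26]);b=snap('wrist','w2')
print(bot.read_clock())
cv2.imwrite('pics/w12.png',np.hstack([cv2.resize(x['img'],(400,300)) for x in(a,b)])[:,:,::-1])
E
```

```text
[-4.50566219e-01 -3.10893357e+00  5.70743690e-04] [1.06525290e+00 1.04317734e-01 9.70399176e-02 1.56392179e+00
 3.90970908e-05 1.35310136e+00]
3.425
```

View pics/w12.png

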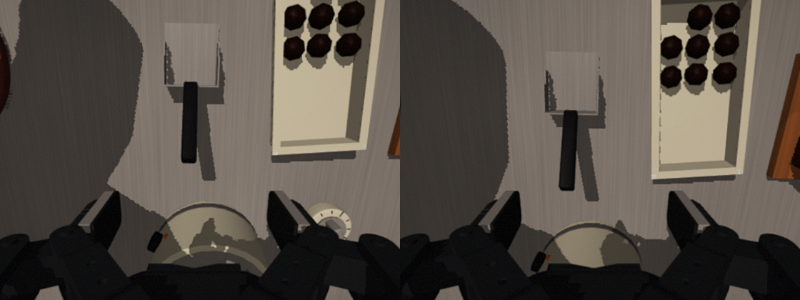

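```bash
cat >> h.py <<'E'
def darkrect(d,x0,x1,y0,y1,th=45):
    m=(d['img'][y0:y1,x0:x1].max(2)<th).astype(np.uint8)
    n,l,st,_=cv2.connectedComponentsWithStats(m);i=1+st[1:,4].argmax()
    pts=np.argwhere(l==i)[:,::-1]+[x0,y0];b=cv2.boxPoints(cv2.minAreaRect(pts.astype(np.float32)));b=b[b[:,1].argsort()]
    return b[:2].mean(0),b[2:].mean(0),st[i]
E
python3 - <<'E'
from h import *
o=down(0)
b=snap('wrist');bot.move_straight([.41,-.10,.26]);a=snap('wrist')
A=darkrect(a,240,300,105,240);B=darkrect(b,220,270,140,280)
print(A,B)
for i in(0,1): print(two(a,A[i],b,B[i]))
# lip corners etc in view a: px
for q in((165,23),(219,23)): print('lip',onz(a,q[0]*1.4,q[1]*1.4,.002).round(3))
for q in((545,52),(599,52)): print('lip b',onz(b,(q[0]-400)*1.4,q[1]*1.4,.002).round(3))
for q in((274,0),(273,155),(362,150)): print('pan a',onz(a,q[0]*1.4,q[1]*1.4,.04).round(3))
E
```

```text
(array([266.7898 , 113.82834], dtype=float32), array([264.11444, 226.1932 ], dtype=float32), array([  14,    9,   23,  113, 2328], dtype=int32)) (array([239.26695, 153.90154], dtype=float32), array([232.89806, 265.9942 ], dtype=float32), array([   3,   14,   27,  113, 2317], dtype=int32))
(array([ 0.40680696, -0.03096528,  0.03813391]), np.float64(0.000422048689617875))
(array([ 0.40415607, -0.13032658,  0.09976496]), np.float64(0.0004608756837889278))
lip [0.369 0.052 0.002]
lip [0.449 0.052 0.002]
lip b [0.366 0.052 0.002]
lip b [0.448 0.052 0.002]
pan a [0.516 0.072 0.04 ]
pan a [ 0.533 -0.14   0.04 ]
pan a [ 0.669 -0.132  0.04 ]
```

```bash
cat >> h.py <<'E'
PAN=np.array([.593,-.0045,.004]);PY=1.64;MEL=np.array([.4326,-.332,.125])
def inpan(x,y,z=0): return PAN+R.from_euler('z',PY).apply([x,y,z])
E
python3 - <<'E'
from h import *
S=[.407,.007,0];yw=1.546
p,o=scoop_tool(S,yw,0)
bot.move_ptp(p+[0,0,.12],o);bot.move_straight(p,max_speed=.1,max_force=15)
print(bot.read_position()-p)
print(bot.gripper_to(.0,110),bot.read_width(),bot.read_grasp_force())
bot.move_straight(p+[0,0,.16]);a=snap('wrist','w3')
q,o2=scoop_tool(inpan(-.05,-.018,.16),PY,-.05)
bot.move_straight(q,o2);b=snap('wrist','w4');s=snap('scene')
print(bot.read_clock(),bot.read_wrist_force(),bot.read_width())
cv2.imwrite('pics/w34.png',np.hstack([cv2.resize(x['img'],(400,300)) for x in(b,s)])[:,:,::-1])
E
```

```text
[ 0.00045274 -0.00025584  0.00066603]
False 0.01829419544484726 107.20059514045715
9.45 [-0.64403971  0.19776485 -1.19445929] 0.01842458862463134
```

View pics/w34.png

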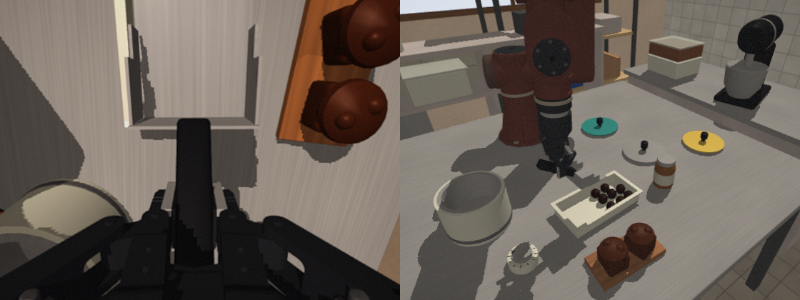

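```bash
python3 - <<'E'
from h import *
b=snap('wrist');s=snap('scene')
S=inpan(-.05,-.018,.16);Rs=R.from_euler('z',PY)*R.from_euler('y',.05)
im=b['img'].copy();im2=s['img'].copy()
for P in((-.045,.04,.04),(-.045,-.04,.04),(-.045,.04,0),(-.045,-.04,0),(.045,.04,0),(.045,-.04,0),(-.137,0,.1),(-.003,.04,.022),(-.003,-.04,.022)):
    w=S+Rs.apply(P)
    for d,i in((b,im),(s,im2)):
        u=proj(d,w);cv2.circle(i,(int(u[0]),int(u[1])),2,(255,0,0),-1)
cv2.imwrite('pics/w5.png',np.hstack([cv2.resize(im[:260,100:460],(440,318)),cv2.resize(im2[170:330,130:310],(358,318))])[:,:,::-1])
E
```

```text
(no output)
```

View pics/w5.png

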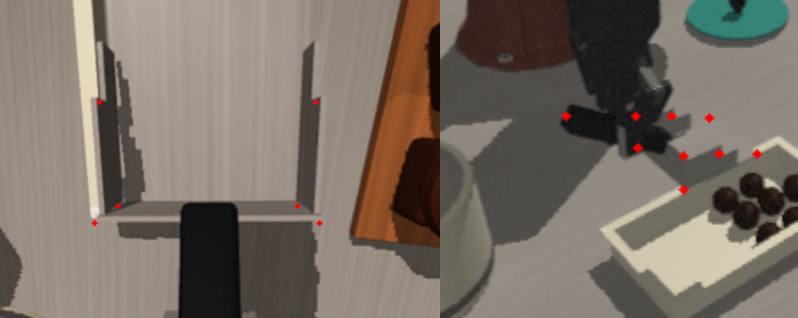

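```bash
cat >> h.py <<'E'
def T(x,y,z,th): return scoop_tool(inpan(x,y,z),PY,th)
def sweep(y,x0=-.05,x1=.075,zf=None,F=18,th=0,up=.4):
    bot.move_ptp(*T(x0,y,.16,th)) if bot.read_position()[2]>.2 else None
    bot.move_straight(*T(x0,y,.05,th))
    hit=bot.move_straight(*T(x0,y,-.004,th),max_speed=.04,max_force=5)
    z=bot.read_position()[2]-T(0,0,0,th)[0][2];print('floor',hit,z.round(4),bot.read_wrist_force().round(1))
    if not hit: z=0
    z+=.001
    h=bot.move_straight(*T(x1,y,z,th),max_speed=.08,max_force=F)
    d=R.from_euler('z',-PY).apply(bot.read_position()-T(0,0,0,th)[0]);print('reached',h,d.round(4),bot.read_wrist_force().round(1))
    return d
E
python3 - <<'E'
from h import *
d=sweep(-.018)
b=snap('wrist','w6');print(bot.read_clock());s=snap('top')
cv2.imwrite('pics/w6.png',np.hstack([cv2.resize(b['img'],(400,300)),cv2.resize(s['img'][130:220,250:370],(400,300))])[:,:,::-1])
E
```

```text
floor True 0.0003 [-0.4 -0.8  4.2]
reached True [ 0.0701 -0.0177  0.0013] [-0.2 -6.5  0.4]
13.3
```

View pics/w6.png

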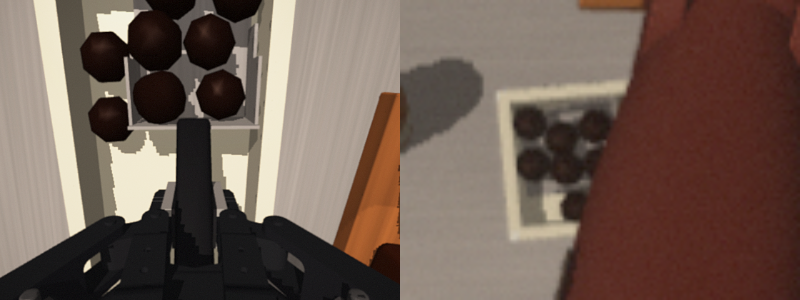

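```bash
cat >> h.py <<'E'
def lift(x,y,th=.4,z=.012,b=0):
    xr=x-.045-b
    for f,zz in((.5,z*.6),(1,z)):
        t=th*f;bot.move_straight(*T(xr+.045*np.cos(t),y,zz+.045*np.sin(t),t),max_speed=.05)
    bot.move_straight(*T(xr+.045*np.cos(th),y,.18,th),max_speed=.1)
E
python3 - <<'E'
from h import *
lift(.070,-.018)
b=snap('wrist');print(bot.read_clock(),bot.read_wrist_force().round(1));s=snap('top')
cv2.imwrite('pics/w7.png',np.hstack([cv2.resize(b['img'],(400,300)),cv2.resize(s['img'][130:220,250:370],(400,300))])[:,:,::-1])
E
```

```text
15.7667 [ 0.4  0.1 -2.6]
```

View pics/w7.png

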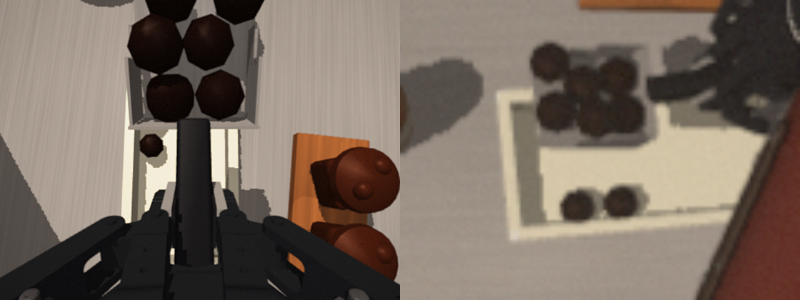

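```bash
cat >> h.py <<'E'
def pourT(th,z,yw,back=.03):
    lip=MEL+[0,0,z]-back*np.array([np.cos(yw),np.sin(yw),0]);return scoop_tool(poursc(lip,yw,th),yw,th)
E
python3 - <<'E'
from h import *
for yw in np.radians([45,60,70,80,90,100]):
    print(np.degrees(yw).round(),[bot.inverse_kinematics(*pourT(*k,yw)) is not None for k in((.35,.15),(.35,.08),(0,.04),(-.3,.03),(-.6,.03),(-.8,.03),(-1,.03),(-1.15,.03),(-1.15,.015))], bot.inverse_kinematics(*pourT(-1,.03,yw)))
E
```

```text
45.0 [True, True, True, True, True, True, True, True, True] [-0.54918665  0.25114808  0.09786646  1.7670184  -0.95810735  1.98990231]
60.0 [True, True, True, True, True, True, True, True, True] [-0.53937837 -0.04623674 -0.20292687  1.3895369  -0.99980614  1.54159708]
70.0 [True, True, True, True, True, True, True, True, True] [-0.5462078  -0.26162102 -0.40901641  1.12732173 -0.97050664  1.2167023 ]
80.0 [True, True, True, True, True, True, True, True, True] [-0.56617547 -0.47071845 -0.59679164  0.90837707 -0.89109042  0.9181787 ]
90.0 [True, True, True, True, True, True, True, True, True] [-0.60144815 -0.66593821 -0.7554087   0.75897312 -0.76676226  0.66695431]
100.0 [False, True, True, True, True, True, False, False, False] None
```

```bash
cat >> h.py <<'E'
YW=np.radians(68)
def pour():
    bot.move_straight(*pourT(.35,.15,YW),max_speed=.2)
    bot.move_straight(*pourT(.35,.08,YW),max_speed=.1)
    for k in((0,.04),(-.3,.025),(-.6,.025),(-.85,.025),(-1.15,.025)): bot.move_straight(*pourT(*k,YW),max_speed=.08)
    bot.hold(.4)
    f=bot.read_wrist_force();b=snap('wrist');t=snap('top')
    bot.move_straight(*pourT(-1.15,.06,YW),max_speed=.1)
    bot.move_straight(*pourT(0,.12,YW),max_speed=.2);print('F',bot.read_wrist_force().round(2),bot.read_clock())
    return b,t
E
python3 - <<'E'
from h import *
b,_=pour();s=snap('wrist');t=snap('top')
cv2.imwrite('pics/w8.png',np.hstack([cv2.resize(x,(266,300)) for x in(b['img'],s['img'],t['img'][130:270,360:484])])[:,:,::-1])
E
```

```text
F [-0.82  0.5  -1.24] 24.7
```

View pics/w8.png

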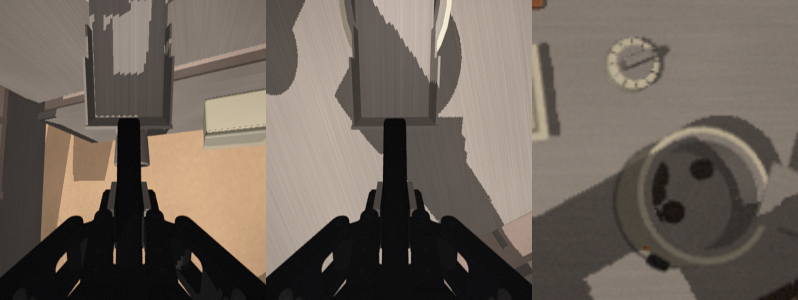

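```bash
python3 - <<'E'
from h import *
bot.move_straight(*T(-.05,.017,.2,0),max_speed=.25)
t=snap('top')
d=sweep(.017)
b=snap('wrist')
lift(d[0],.017,b=0)
c=snap('wrist');print(bot.read_clock(),bot.read_wrist_force().round(2));s=snap('top')
cv2.imwrite('pics/w9.png',np.vstack([np.hstack([cv2.resize(x,(400,300)) for x in r]) for r in((b['img'],c['img']),(t['img'][150:270,370:490],s['img'][130:220,250:370]))])[:,:,::-1])
E
```

```text
floor True 0.0003 [-1.4  0.1  4.9]
reached False [0.0746 0.017  0.0012] [ 0.3 -0.8 -1.5]
33.075 [ 0.25  0.01 -2.2 ]
```

View pics/w9.png

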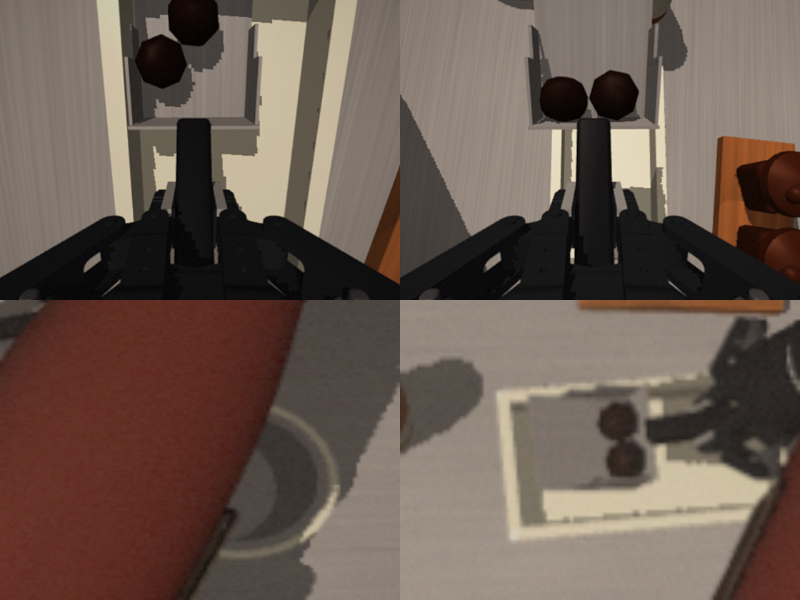

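```bash
python3 - <<'E'
from h import *
pour()
bot.move_straight(*T(.02,0,.2,0),max_speed=.25)
bot.move_straight(*T(.02,0,.03,0),max_speed=.12)
print(bot.move_straight(*T(.02,0,-.004,0),max_speed=.04,max_force=4))
bot.gripper_to(.05);bot.hold(.2)
p=bot.read_position();bot.move_straight(p+[0,0,.12],max_speed=.15)
# look from the -y/robot side: over lid, arm out of the way of top view
o=down(0);bot.move_ptp([.45,-.25,.36],o);w=snap('wrist')
bot.move_ptp([.45,.25,.25],o);bot.gripper_to(.085)
t=snap('top');v=snap('wrist');s=snap('scene');print(bot.read_clock())
cv2.imwrite('pics/w10.png',np.vstack([np.hstack([cv2.resize(x,(400,300)) for x in r]) for r in((w['img'],v['img']),(t['img'][130:270,290:490],s['img'][180:400,40:340]))])[:,:,::-1])
E
```

```text
F [-0.2  -0.24 -1.12] 41.9417
True
51.45
```

View pics/w10.png

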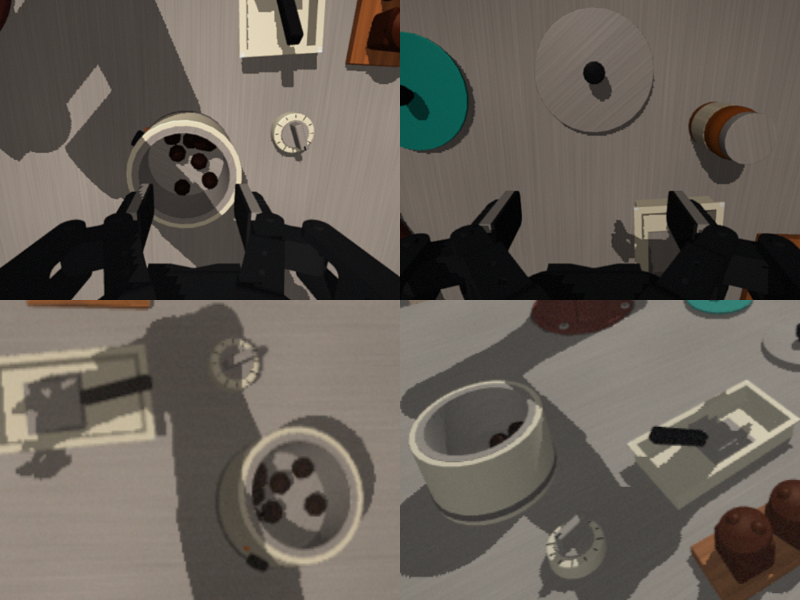

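```bash
cat > m.py <<'E'
from h import *
def knob(d,guess):
    u,v=map(int,proj(d,guess));x0,y0=max(u-45,0),max(v-45,0)
    a,b,st=darkrect(d,x0,u+45,y0,v+45,40);return (a+b)/2,st
def circ(P):
    P=np.array(P);c=np.linalg.lstsq(np.c_[2*P,np.ones(len(P))],(P**2).sum(1),rcond=None)[0];return c[:2],np.sqrt(c[2]+c[:2]@c[:2])
E
python3 - <<'E'
from m import *
o=down(0);g=[.449,.326,.04]
V=[]
for x,y in((.449,.255),(.40,.255),(.449,.20)):
    bot.move_straight([x,y,.25],o);d=snap('wrist');k,st=knob(d,g);V.append((d,k));print(k,st,onz(d,*k,.052).round(4))
print(two(*V[1],*V[0]),two(*V[2],*V[0]))
V=[]
bot.move_ptp([.44,-.25,.36],o)
for x,y in((.4326,-.40),(.48,-.40),(.39,-.36)):
    bot.move_straight([x,y,.33],o);d=snap('wrist','mel%d'%len(V))
    V.append(d)
t=snap('top')
np.save('mel.npy',[d for d in V],allow_pickle=True)
hs=cv2.cvtColor(V[0]['img'],cv2.COLOR_RGB2HSV)
u,v=map(int,proj(V[0],MEL));print(u,v,[tuple(hs[v,c]) for c in range(u,min(u+160,559),8)])
cv2.imwrite('pics/w11.png',V[0]['img'][:,:,::-1])
E
```

```text
[272.5 108. ] [ 33  26  30  31 741] [0.4508 0.3302 0.052 ]
[322.  107.5] [ 33  25  31  32 787] [0.4495 0.3305 0.052 ]
[273.   46.5] [ 33  22  31  38 914] [0.4513 0.3284 0.052 ]
(array([0.45087929, 0.33048324, 0.0425024 ]), np.float64(0.000313504874938979)) (array([0.45110522, 0.33035261, 0.04059436]), np.float64(0.0004346463745661974))
270 116 [(np.uint8(11), np.uint8(36), np.uint8(77)), (np.uint8(13), np.uint8(31), np.uint8(75)), (np.uint8(0), np.uint8(162), np.uint8(11)), (np.uint8(9), np.uint8(255), np.uint8(7)), (np.uint8(12), np.uint8(98), np.uint8(13)), (np.uint8(13), np.uint8(41), np.uint8(74)), (np.uint8(10), np.uint8(30), np.uint8(77)), (np.uint8(9), np.uint8(33), np.uint8(77)), (np.uint8(13), np.uint8(40), np.uint8(57)), (np.uint8(12), np.uint8(37), np.uint8(69)), (np.uint8(16), np.uint8(40), np.uint8(142)), (np.uint8(14), np.uint8(39), np.uint8(145)), (np.uint8(21), np.uint8(50), np.uint8(215)), (np.uint8(14), np.uint8(37), np.uint8(144)), (np.uint8(16), np.uint8(40), np.uint8(147)), (np.uint8(13), np.uint8(37), np.uint8(143)), (np.uint8(12), np.uint8(34), np.uint8(148)), (np.uint8(16), np.uint8(39), np.uint8(144)), (np.uint8(14), np.uint8(40), np.uint8(142)), (np.uint8(14), np.uint8(37), np.uint8(146))]
```

View pics/w11.png

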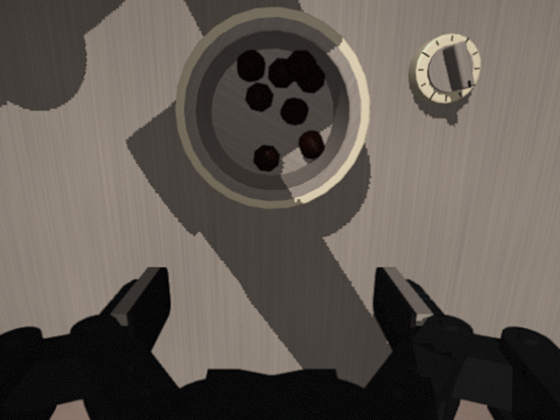

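```bash
python3 - <<'E'
from m import *
o=down(0)
V=np.load('mel.npy',allow_pickle=True);d=V[0]
P=[onz(d,*q,.125)[:2] for q in((177,108),(370,108),(273,8),(273,208))]
c,r=circ(P);print('melter',c,r)
t=snap('top');u=proj(t,[*c,.125])
print(u,'triang',two(t,((612.5+.5)/3.4-.5+260,(309.5)/3.4-.5+130),d,proj(d,[*c,.125])))
bot.move_ptp([.451,.3303,.2],o);bot.gripper_to(.07)
bot.move_straight([.451,.3303,.024],max_speed=.12,max_force=10)
print(bot.read_position());bot.gripper_to(0,60);print(bot.read_width(),bot.read_grasp_force())
bot.move_straight([.451,.3303,.26]);print(bot.read_width(),bot.read_wrist_force().round(2))
M=np.array([*c,0]);bot.move_ptp(M+[0,0,.26],o)
print(bot.move_straight(M+[0,0,.165]),bot.move_straight(M+[0,0,.133],max_speed=.03,max_force=5),bot.read_position(),bot.read_wrist_force().round(2),bot.read_clock())
E
```

```text
melter [ 0.43585769 -0.33128972] 0.09335524613464276
(np.float64(439.462616234183), np.float64(219.44185519225206)) triang (array([ 0.43426683, -0.3317117 ,  0.12475845]), np.float64(0.003294177132572295))
[0.45158254 0.33056769 0.02482354]
0.02827712500611597 59.43231761455536
0.028571807705345897 [ 0.48  0.26 -2.13]
False True [ 0.43571105 -0.33112961  0.14152547] [-0.04  0.45  4.22] 67.85
```

```bash
python3 - <<'E'
from m import *
o=down(0)
bot.gripper_to(.07);p=bot.read_position();bot.move_straight(p+[0,0,.1])
bot.move_ptp([.435,-.40,.33],o);L=snap('wrist')
bot.move_ptp([.635,-.345,.16],o);K=snap('wrist','k1')
bot.move_straight([.595,-.345,.16]);K2=snap('wrist','k2')
np.save('key.npy',[L,K,K2],allow_pickle=True)
g=[.4355,-.3312,.156]
k,st=knob(L,g);print(k,st,onz(L,*k,.169),bot.read_clock())
cv2.imwrite('pics/w12b.png',np.vstack([np.hstack([cv2.resize(x,(400,300)) for x in (L['img'],K2['img'])]),cv2.resize(K['img'][:210],(800,300))])[:,:,::-1])
E
```

```text
[272.75003  114.750015] [ 30  29  34  35 898] [ 0.4368646 -0.3311277  0.169    ] 71.275
```

View pics/w12b.png

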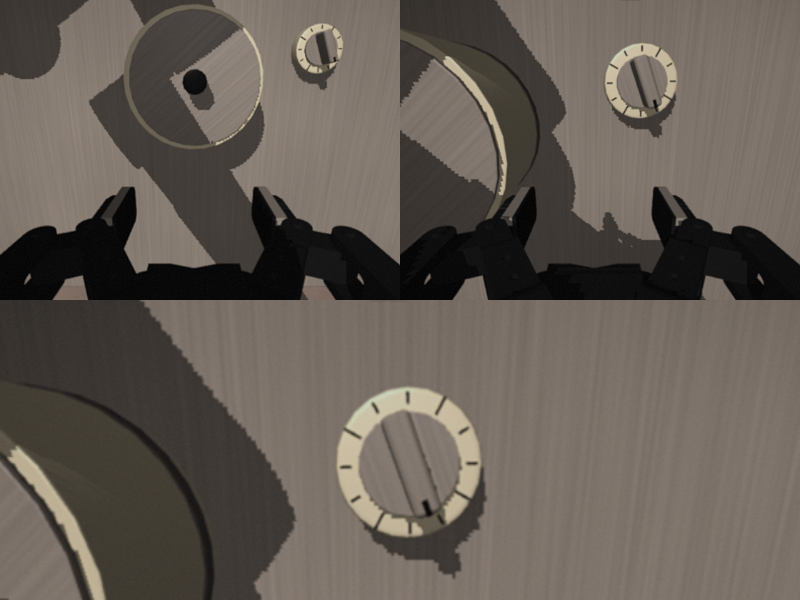

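```bash
python3 - <<'E'
from m import *
L,K,K2=np.load('key.npy',allow_pickle=True)
f=lambda x,y:(x/1.4286,(y-300)/1.4286)
def drum(d,u0,v0):
    # ring pixels: cream, lighter/more saturated than the counter
    h=cv2.cvtColor(d['img'],cv2.COLOR_RGB2HSV);y0,x0=v0-70,u0-70
    m=(h[y0:y0+140,x0:x0+140,2]>165).astype(np.uint8)
    c=max(cv2.findContours(m,0,1)[0],key=cv2.contourArea)[:,0]+[x0,y0];return cv2.fitEllipse(cv2.convexHull(c.astype(np.int32)))
e1,e2=drum(K,286,113),drum(K2,337,113);print(e1,e2,two(K,e1[0],K2,e2[0]))
for e,d in((e1,K),(e2,K2)): print(onz(d,*e[0],.028))
a,b=onz(K,*f(397,416),.065),onz(K,*f(427,510),.065);print(a,b,np.linalg.norm(a-b),np.degrees(np.arctan2(*(b-a)[1::-1])),(a+b)/2)
c=np.array([*((a+b)/2)[:2],.037])
for yw in range(-180,181,20):
    q=bot.inverse_kinematics(c,down(np.radians(yw)));print(yw,None if q is None else np.round(q[5],2),end='; ')
E
```

```text
((285.37359619140625, 112.3614730834961), (99.87271118164062, 103.1923828125), 6.942859172821045) ((336.9295654296875, 111.9837417602539), (98.91012573242188, 104.57913970947266), 25.349483489990234) (array([ 0.6466364 , -0.27529519,  0.02717955]), np.float64(0.00011082216327725798))
[ 0.6466029  -0.27524074  0.028     ]
[ 0.646485   -0.27535213  0.028     ]
[ 0.64004058 -0.25576371  0.065     ] [ 0.65457244 -0.29805261  0.065     ] 0.04471605652970746 -71.03559280494513 [ 0.64730651 -0.27690816  0.065     ]
-180 -2.16; -160 -2.51; -140 -2.86; -120 3.08; -100 2.73; -80 2.38; -60 2.03; -40 1.68; -20 1.33; 0 0.98; 20 0.63; 40 0.28; 60 -0.07; 80 -0.41; 100 -0.76; 120 -1.11; 140 -1.46; 160 -1.81; 180 -2.16;
```

```bash
python3 - <<'E'
from m import *
C=np.array([.6466,-.2757,.037]);y0=199.
bot.move_ptp(C+[0,0,.13],down(np.radians(y0)));bot.gripper_to(.05)
print(bot.read_joint_positions()[5])
bot.move_straight(C,max_speed=.1,max_force=10);print(bot.read_position())
bot.gripper_to(0,80);print(bot.read_width(),bot.read_wrist_force().round(1),bot.read_torque().round(2))
a=0
for s in list(range(25,300,25))+[290,296,300,302]:
    bot.move_straight(C,down(np.radians(y0-s)),max_speed=.06) if 0 else bot.move_ptp(C,down(np.radians(y0-s)))
    t=bot.read_torque();print(s,bot.read_joint_positions()[5].round(2),t.round(2),bot.read_wrist_force().round(1))
    if abs(t[2])>.8: break
print(bot.read_clock())
E
```

```text
-2.49080382527892
[ 0.64709042 -0.27604885  0.03793869]
0.012705674501087165 [-8.4 -0.7  6.4] [-0.02  1.47 -0.04]
25 -2.06 [-0.03  0.82  0.  ] [-3.3 -0.   4.6]
50 -1.62 [-0.6  -0.14 -0.06] [ 1.  -2.7  3.7]
75 -1.19 [-1.19 -0.77  0.  ] [ 4.8 -5.   1.9]
100 -0.75 [-1.79 -1.13  0.04] [ 4.9 -8.4 -0.3]
125 -0.31 [-2.48 -1.05 -0.01] [  5.3 -11.4  -1.2]
150 0.12 [-3.   -0.61 -0.01] [  4.5 -14.   -1.4]
175 0.56 [-3.31  0.07  0.03] [ -0.3 -16.8   0.5]
200 1.0 [-3.34  0.96 -0.03] [ -3.9 -16.2   2.2]
225 1.43 [-3.06  1.8  -0.04] [ -8.4 -15.5   5.7]
250 1.87 [-2.54  2.47 -0.05] [-12.2 -12.9   8.3]
275 2.3 [-2.91  2.71  7.14] [-14.  -15.8   9. ]
81.8
```

```bash
python3 - <<'E'
from m import *
C=np.array([.6466,-.2757,.037]);y0=199.
for s in (272,269,266,269,271):
    bot.move_ptp(C,down(np.radians(y0-s)));t=bot.read_torque();print(s,t.round(2),bot.read_width());
    if s!=266 and abs(t[2])<.5: break
bot.gripper_to(.05);p=bot.read_position();print(p)
bot.move_straight(p+[0,0,.12]);o=down(0)
bot.move_ptp([.635,-.345,.16],o);K=snap('wrist','k3')
bot.move_ptp([.45,.1,.3],o);t=snap('top');s=snap('scene');print(bot.read_clock())
cv2.imwrite('pics/w14.png',np.vstack([np.hstack([t['img'][60:270,230:510],s['img'][180:390,40:320]]),cv2.resize(K['img'][:150],(560,150))])[:,:,::-1])
E
```

```text
272 [-2.76  2.58  5.74] 0.012396884561118107
269 [-2.6   2.42  4.34] 0.012884196109123705
266 [-2.48  2.33  3.03] 0.012897306337678533
269 [-2.6   2.43  4.22] 0.012819554944043654
271 [-2.65  2.5   5.2 ] 0.012643625656121952
[ 0.64650987 -0.2752878   0.03671053]
87.6417
```

View pics/w14.png

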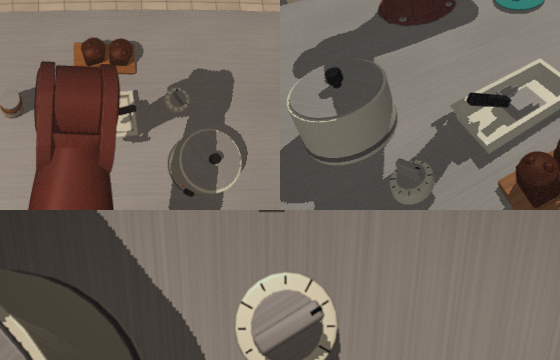

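```bash
python3 - <<'E'
from m import *
C=np.array([.6466,-.2757,.037]);y0=199-261.+180
bot.move_ptp([.6,-.2,.3],down(np.radians(y0)))
bot.move_ptp(C+[0,0,.13],down(np.radians(y0)));bot.gripper_to(.05)
bot.move_straight(C,max_speed=.1,max_force=10)
bot.gripper_to(0,80)
for s in (0,2,4,7,10):
    bot.move_ptp(C,down(np.radians(y0-s)));t=bot.read_torque();print(s,t.round(2),bot.read_wrist_force().round(1))
    if abs(t[2])>2.5: break
bot.gripper_to(.05);p=bot.read_position()
bot.move_straight(p+[0,0,.12]);o=down(0)
bot.move_ptp([.635,-.345,.16],o);K=snap('wrist','k4')
a=cv2.imread('pics/k3.png')[:,:,::-1][60:160,230:340].astype(int);b=K['img'][60:160,230:340].astype(int);print(abs(a-b).mean())
bot.move_ptp([.45,.1,.3],o);print(bot.read_clock())
E
```

```text
0 [-0.88 -0.54  1.09] [ 2.1 -5.9  0.6]
2 [-1.01 -0.41  1.9 ] [ 2.2 -6.2  1.3]
4 [-1.15 -0.37  2.71] [ 0.9 -6.1  0.8]
2.294969696969697
98.2417
```

```bash
python3 - <<'E'
from m import *
bot.move_ptp([.40,.25,.35],down(0));bot.hold(.3)
t=snap('top');k,_=knob(t,[.4355,-.331,.169]);print('lid',onz(t,*k,.169))
a=np.array([onz(t,*darkrect(t,300,378,140,215,30)[i],.09) for i in(0,1)]);print('scoop handle',a.round(3))
print(bot.close_job())
E
```

```text
lid [ 0.43306698 -0.3285079   0.169     ]
scoop handle [[ 0.599 -0.106  0.09 ]
 [ 0.599 -0.106  0.09 ]]
the job is handed in; nothing more can be done
None
```

The job is handed in and I have not seen its verdict: all 8 lumps present are in the melter, its lid is seated within about 4 mm of centre, the scoop lies right way up in the emptied pan, and the timer is wound to its stop, which I re-gripped and pushed against to confirm.

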